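Close the weights tray and find the heaviest tin

ROBOT

A 6-joint arm with a two-finger parallel gripper is mounted at the origin on the work surface. World frame = base frame: x ahead of the robot, y to its left, z up, the work surface at z = 0. Lengths are in m, angles in rad, forces in N, time in s.
With the tool pointing down it reaches from about 0.2 to 0.875 m from the base axis. Payload 3.4 kg.
Tool frame: the origin (TCP) lies between the finger pads; the fingertips stand 25 mm ahead of it and the grasp point (between the pads) lies 6 mm ahead of it (r.nose_length is the z of the fingertips in the tool frame, in m); z points along the fingers, y is the line along which they close (so a half turn about z gives the same grasp; the last joint's range is limited). The gripper opens to 94 mm and grips with 3 to 60 N. Pads are 16 mm wide; open, the fingers measure 119 mm over their backs; the gripper's body (75 mm by 177 mm) begins 78 mm behind the grasp point.
Start: joints at [-0.121, 0.276, 1.505, -0, 1.361, -0.121], TCP at [0.575, -0, 0.23] pointing down, gripper open.
Joint ranges: [-2.89, 2.89], [-0.75, 2.08], [0.22, 2.7], [-1.18, 4.32], [0.11, 2.71], [-2.7, 2.7]. Speed limits (rad/s): [2.57, 2.57, 3.14, 3.14, 3.14, 3.14].

INTERFACE

Orientations are given as a unit quaternion [w, x, y, z].
In Python, from plant import r, gripper_to, inverse_kinematics, vision, models, telemetry gives the robot as it stands. Calls block until the motion is done:
- r.move_to(position, orientation): joint-space move of the TCP to a pose.
- r.move_l(position, rot=None, vel=0.15, guard=None): straight line of the TCP; rot=None keeps the orientation; vel is the mean speed in m/s. With guard (N) it stops when the force on the tool has changed by that much, and returns True; else False.
- r.movej(angles): joint-space move.
- gripper_to(opening, f_grip=None): finger opening in m; f_grip is the grip in N (None keeps the last); returns when the fingers have stopped.
- r.hold(seconds).
- inverse_kinematics(position, orientation): joint angles nearest the present ones, or None.
- vision.snapshot(name): name is "scene" or "side" or "wrist"; returns the picture (400x640x3 uint8, red, green, blue); there is no depth.
- vision.get_calibration(name): a dict with "fx", "fy", "cx", "cy" (pixels), "D" ([k1, k2, p1, p2, k3] as OpenCV has them; the pictures are not rectified), "position" and "orientation" of the camera in the world. Camera axes: x right, y down, z forward; pixel columns grow to the right and rows downward; lengths in m; the calibration is good to about 2 mm. A picture is of the moment at which its call begins: read the wrist's pose just before it. get_calibration takes no time and is no camera call; for the wrist camera it gives the pose at the moment of the call.
A pose or a line that the arm cannot do raises r.PlanningError and nothing moves.
- r.sign_off(): hands the job in; it is judged then, once.
Trained networks look in the newest picture that a camera, given by its name, has taken for a name from the list of things; names that differ only in an ending like _2 or _b are one class to them, and where a whole thing is asked for, a point or a joint stands for the part that bears it (a point fixed in the world has none). Each returns a list of dicts, best first, with "score" (0 to 1); they miss things now and then, are a little off and sometimes report something else, mostly with a low value. They report only what shows in the picture. A call takes as long as a camera call. They do not tell look-alikes from the thing itself.
- models.boxes_of(thing, camera): "at" ([x, y, z] in m, in world coordinates, good to about 4 mm: the middle of the surface that is visible of it).
- models.regions_of(thing, camera): "pixels" (400x640 bool, what is visible of it).
- models.mark_of(thing, camera): "at" ([x, y, z] in m, in world coordinates, good to about 4 mm: a listed point, or the origin of a listed thing).
Readings, each from a call of its own:
- telemetry.current_t(): time.
- telemetry.current_joints(): joint angles.
- telemetry.current_dq(): joint speeds.
- telemetry.current_joint_efforts(): joint torques, N m.
- telemetry.current_ee_pos(): TCP position.
- telemetry.current_tool_rot(): TCP orientation.
- telemetry.current_wrist_force(): force on the tool from outside, world axes, zero at the start.
- telemetry.current_torque(): the same for the moment, N m.
- telemetry.current_opening(): finger opening in m.
- telemetry.current_finger_force(): force on a finger pad.
Only numpy, scipy, OpenCV 4.12 (cv2) and the standard library are available. Lean on these libraries where they do the work, as an engineer would, in place of code of your own. Each camera call takes 0.05 s, during which the arm holds its last target. There are 200 camera calls.

TASK

The three tins have just been filled with tonearm counterweights from the pull-out tray: first push that tray fully home under its riser. Then heft the three closed tins one at a time, going from the robot's left to its right, lifting each a few centimetres and keeping it upright, and setting it down again in its own place without dropping it (the last may stay in hand if it proves the heaviest), to feel which tin is the heaviest. Finish while holding that tin up in the gripper, upright and still, at least 15 cm above the counter, with the tray shut, the other two tins standing in their places and the cup, plastic tray, tweezers and headshell left alone.

Things in the scene. Friction and masses are not known exactly. Their poses are not given: they have to be found in the camera images.
- tin_a_center (a point): centre, 28 mm above its foot, of the left one (robot's left = +y) of three identical closed round aluminium tins in a loose row across the counter, at least 100 mm apart in y. Diameter 52, height 56 mm, smooth straight side, lid flush; z up. Total 0.14 to 0.6 kg: one of the three holds a weight at least 200 g heavier than the others'; contents are loose by 2.5 mm
- tin_b_center (a point): centre, 28 mm above its foot, of the middle one (robot's left = +y) of three identical closed round aluminium tins in a loose row across the counter, at least 100 mm apart in y. Diameter 52, height 56 mm, smooth straight side, lid flush; z up. Total 0.14 to 0.6 kg: one of the three holds a weight at least 200 g heavier than the others'; contents are loose by 2.5 mm
- tin_c_center (a point): centre, 28 mm above its foot, of the right one (robot's left = +y) of three identical closed round aluminium tins in a loose row across the counter, at least 100 mm apart in y. Diameter 52, height 56 mm, smooth straight side, lid flush; z up. Total 0.14 to 0.6 kg: one of the three holds a weight at least 200 g heavier than the others'; contents are loose by 2.5 mm
- pullout (a joint): how far the pull-out tray is out, m: 0 = fully home (front flush with the front edge of the riser, at a hard stop), at most 0.13. It slides level, with about 2 N of friction, and stays where it is left
- pullout_front (a point): centre of the outer face of the grey pull-out tray's flat front panel, 28 mm above the counter. Panel 174 mm wide, 4 to 52 mm above the counter, no handle. The face looks along this frame's -x (to the robot); pushing along +x shuts it. It runs beneath a fixed white riser shelf 200 mm wide, 210 mm deep, top 66 mm above the counter
- cup: bystander: blue ceramic cup, 76 mm across, 80 mm high; origin at the centre of its foot
- tray: bystander: white stackable polypropylene tray, 120 x 180 x 45 mm; origin under its centre
- tweezers: bystander: steel tweezers, 116 mm long, lying in the tray; origin under its centre
- headshell: bystander: silver aluminium headshell with black cartridge and clear stylus guard, about 65 x 20 mm, 18 mm high; origin on the counter under its centre
Mind the look-alikes: they are no part of the job. What is shaped like the part that bears tin_a_center but orange, pink or red is not meant.

How it is judged:
By the outcome, as a careful person would: the job done as asked, in the order asked, and still so for the second after the job is handed in, while the arm keeps its last pose, push and grip.
It also fails if it takes over 72 s, if anything falls off the work surface, if the arm or the gripper's body presses on something with over 40 N, if the wrist force passes 120 N, or if a joint passes its speed limit or range.

## Working session

There is one attempt and no reset: what is moved stays moved. The work goes in short steps, each a Python script; the robot and the scene stay as the last script left them, time stands still between calls to the robot, and variables do not carry over. Pictures are saved under pics/ and viewed, at most 10 in all, crops included, and the job is handed in when it is done.

```bash
mkdir -p pics; ls; python3 - <<'E'
from plant import r,vision,models,telemetry
import cv2,numpy as np
for c in("scene","side"):
    im=vision.snapshot(c); cv2.imwrite(f"pics/{c}0.png",im[:,:,::-1])
    k=vision.get_calibration(c); print(c,np.round(k["position"],3),np.round(k["orientation"],3),k["fx"])
    for t in("tin_a_center","pullout_front","cup","tray","headshell"):
        for d in models.mark_of(t,c): print(t,np.round(d["at"],3),round(d["score"],2))
E
```

```text
pics
scene [ 1.029 -0.454  0.507] [-0.419  0.823  0.344 -0.168] 373.752546433502
tin_a_center [0.498 0.058 0.028] 0.75
tin_a_center [0.618 0.068 0.031] 0.67
tin_a_center [0.413 0.133 0.029] 0.6
tin_a_center [ 0.423 -0.015  0.029] 0.59
pullout_front [0.476 0.277 0.024] 0.6
cup [ 0.773 -0.039 -0.003] 0.64
tray [ 0.715 -0.322  0.005] 0.64
headshell [ 0.735  0.076 -0.003] 0.83
side [ 0.169 -0.436  0.598] [-0.373  0.836 -0.365  0.166] 379.52386440404746
tin_a_center [0.613 0.068 0.028] 0.96
tin_a_center [0.495 0.057 0.031] 0.89
tin_a_center [ 0.416 -0.019  0.029] 0.58
tin_a_center [0.416 0.131 0.027] 0.57
pullout_front [0.469 0.273 0.029] 0.98
cup [ 0.777 -0.042 -0.006] 0.75
cup [0.47  0.275 0.027] 0.65
tray [ 0.718 -0.318 -0.001] 0.73
headshell [0.733 0.077 0.002] 0.43
```

View pics/scene0.png

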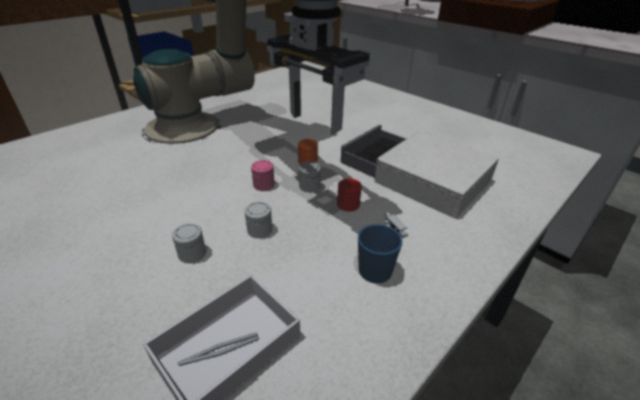

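View pics/side0.png

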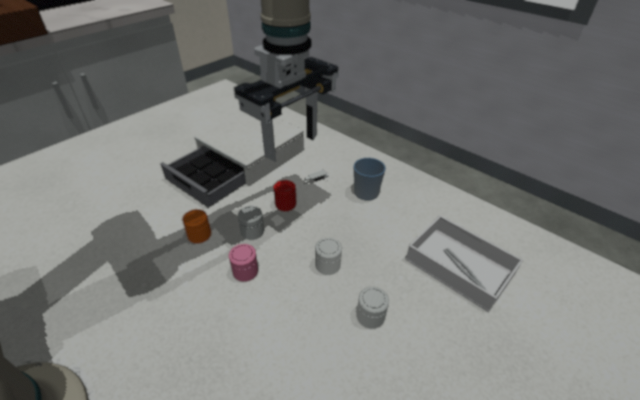

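The tins are at scene (310,178), (259,220) and (189,243), or side (251,222), (328,255) and (372,306). All three are bare silver aluminium, matching the description. The look-alikes are orange (308,151), pink (263,175) and red (349,194). The grey tray is at (372,148) in front of the white riser (437,170). I'll confirm in one crop and triangulate.

```bash
cat > h.py <<'E'
from plant import r,gripper_to,inverse_kinematics,vision,models,telemetry
import cv2,numpy as np
from scipy.spatial.transform import Rotation as R
def ray(c,px,z):
    k=vision.get_calibration(c); K=np.array([[k["fx"],0,k["cx"]],[0,k["fy"],k["cy"]],[0,0,1]])
    p=cv2.undistortPoints(np.array(px,float).reshape(-1,1,2),K,np.array(k["D"])).reshape(-1,2)
    w,x,y,zz=k["orientation"]; d=R.from_quat([x,y,zz,w]).apply(np.c_[p,np.ones(len(p))])
    o=np.array(k["position"]); return o+d*((z-o[2])/d[:,2])[:,None]
E
python3 - <<'E'
from h import *
im=cv2.imread("pics/scene0.png")[115:270,160:510]; cv2.imwrite("pics/crop.png",cv2.resize(im,None,fx=2.28,fy=2.28,interpolation=cv2.INTER_CUBIC))
for c in("scene","side"):
    vision.snapshot(c)
    for t in("tin_b_center","tin_c_center"):
        print(c,t,[(np.round(d["at"],3).tolist(),round(d["score"],2)) for d in models.mark_of(t,c)])
    for d in models.regions_of("tin_b_center",c)+models.regions_of("pullout",c):
        ys,xs=np.nonzero(d["pixels"]); print(c,round(d["score"],2),xs.mean().round(),ys.mean().round(),ray(c,[(xs.mean(),ys.mean())],.033).round(3))
print(ray("scene",[(310,178),(259,220),(189,243)],.03).round(3)); print(ray("side",[(251,222),(328,255),(372,306)],.03).round(3))
E
```

```text
scene tin_b_center [([0.544, -0.121, 0.029], 0.56)]
scene tin_c_center [([0.776, -0.042, -0.005], 0.71), ([0.507, -0.258, 0.029], 0.66)]
scene 0.58 259.0 220.0 [[ 0.549 -0.129  0.033]]
scene 0.76 368.0 150.0 [[0.522 0.25  0.033]]
side tin_b_center [([0.541, -0.131, 0.028], 0.71)]
side tin_c_center [([0.506, -0.256, 0.028], 0.79)]
side 0.59 328.0 256.0 [[ 0.539 -0.127  0.033]]
side 0.21 463.0 261.0 [[ 0.705 -0.326  0.033]]
side 0.96 204.0 175.0 [[0.525 0.263 0.033]]
[[ 0.509  0.051  0.03 ]
 [ 0.547 -0.127  0.03 ]
 [ 0.51  -0.26   0.03 ]]
[[ 0.499  0.056  0.03 ]
 [ 0.542 -0.125  0.03 ]
 [ 0.508 -0.257  0.03 ]]
```

View pics/crop.png

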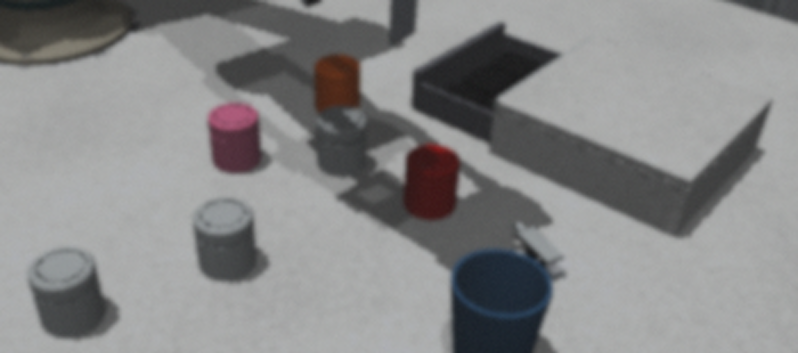

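The crop shows three silver tins at (341,140), (226,240) and (68,292), clearly distinct from the orange, pink and red ones. A red tin also stands between tin A and the headshell. The riser's top corners are visible, so I'll compute its yaw and how far the tray is out.

```bash
python3 - <<'E'
from h import *
f=lambda a:[(160+x/2.28,115+y/2.28) for x,y in a]
t=ray("scene",f([(498,98),(688,182),(770,102)]),.066); p=ray("scene",f([(415,75),(502,25)]),.052)
print(t.round(3),p.round(3))
a=lambda v:np.degrees(np.arctan2(v[1],v[0])).round(1)
print("depth dir",a(t[1]-t[0]),np.linalg.norm(t[1]-t[0]),"width dir",a(t[2]-t[1]),np.linalg.norm(t[2]-t[1]),"panel",a(p[1]-p[0]),np.linalg.norm(p[1]-p[0]))
print(telemetry.current_tool_rot(),telemetry.current_t(),telemetry.current_opening())
E
```

```text
[[0.598 0.187 0.066]
 [0.806 0.191 0.066]
 [0.797 0.381 0.066]] [[0.49  0.181 0.052]
 [0.48  0.352 0.052]]
depth dir 1.1 0.20804115202789164 width dir 92.8 0.19095968538855745 panel 93.5 0.1712593901234099
[4.33610177e-05 7.07122669e-01 7.07090891e-01 3.26256922e-05] 1.1 0.09392352292786936
```

```bash
cat >> h.py <<'E'
def quat(yaw=0,tilt=0):
    m=R.from_euler('z',yaw,degrees=True)*R.from_euler('y',-tilt,degrees=True)*R.from_quat([1,0,0,0])
    x,y,z,w=m.as_quat(); return [w,x,y,z]
E
python3 - <<'E'
from h import *
q=quat(2.5,12); u=np.array([np.cos(np.radians(2.5)),np.sin(np.radians(2.5)),0])
P=np.array([.473,.275,.047]); s=P-.065*u
gripper_to(0.0,20)
r.move_to(s+[0,0,.12],q); r.move_l(s,vel=.15)
w0=np.array(telemetry.current_wrist_force())
g=r.move_l(s+.24*u,vel=.06,guard=12)
p=telemetry.current_ee_pos(); print(g,np.round(p,3),(np.array(telemetry.current_wrist_force())-w0).round(1),telemetry.current_t())
for c in("scene","side"): cv2.imwrite(f"pics/{c}1.png",vision.snapshot(c)[:,:,::-1])
E
```

```text
True [0.576 0.279 0.046] [-0.5  1.2  1.6] 7.95
```

View pics/scene1.png

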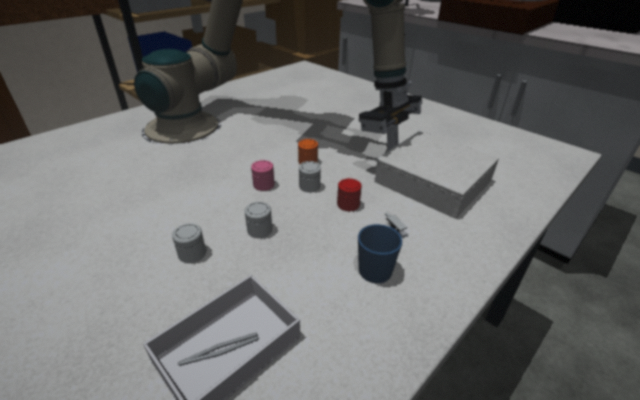

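The tray front is now flush with the riser front at about (378,165), and nothing sticks out. I'll press once more, gently, to confirm the hard stop, then heft tin A.

```bash
cat >> h.py <<'E'
Z=.030   # TCP height so that the grasp point is at 0.024
def heft(x,y,f=30,lift=.05,yaw=0):
    q=quat(yaw); 
    gripper_to(.074)
    r.move_to([x,y,.15],q); r.move_l([x,y,.034],vel=.12)
    r.hold(.2); gripper_to(.03,f); o=telemetry.current_opening()
    w0=np.array(telemetry.current_wrist_force())
    r.move_l([x,y,.034+lift],vel=.08); r.hold(.5)
    w=[]
    for _ in range(4): w.append(telemetry.current_wrist_force()); r.hold(.05)
    w=np.mean(w,0); print("open",o,telemetry.current_opening(),"Fz",w.round(2),"before",w0.round(2),"t",telemetry.current_t())
def putdown(x,y):
    r.move_l([x,y,.0345],vel=.05); r.hold(.1)
    gripper_to(.074); r.move_l([x,y,.15],vel=.15)
    print("wrist empty",np.round(telemetry.current_wrist_force(),2),"t",telemetry.current_t())
E
python3 - <<'E'
from h import *
p=np.array(telemetry.current_ee_pos()); u=np.array([.99905,.0436,0])
g=r.move_l(p+.015*u,vel=.02,guard=14); p2=np.array(telemetry.current_ee_pos()); print(g,p2-p,np.round(telemetry.current_wrist_force(),1))
r.move_l(p2-.03*u,vel=.12); r.move_l(p2-.03*u+[0,0,.1],vel=.2)
r.move_to([.497,.057,.17],quat(0)); 
for c in("scene","side"):
    cv2.imwrite(f"pics/{c}2.png",vision.snapshot(c)[:,:,::-1])
    for t in("pullout_front","tin_a_center"): print(c,t,[(np.round(d["at"],3).tolist(),round(d["score"],2)) for d in models.mark_of(t,c)])
cv2.imwrite("pics/wrist2.png",vision.snapshot("wrist")[:,:,::-1])
print([(np.round(d["at"],3).tolist(),round(d["score"],2)) for d in models.mark_of("tin_a_center","wrist")])
print(telemetry.current_t(),np.round(telemetry.current_ee_pos(),3),np.round(telemetry.current_wrist_force(),2),np.round(telemetry.current_joints(),2))
E
```

```text
True [ 0.00043451 -0.00025262 -0.00144234] [ 0.3 -0.4  0.4]
scene pullout_front [([0.773, -0.043, -0.002], 0.39)]
scene tin_a_center [([0.503, 0.059, 0.028], 0.86), ([0.617, 0.068, 0.031], 0.86), ([0.423, -0.018, 0.029], 0.82), ([0.414, 0.134, 0.028], 0.79)]
side pullout_front [([0.586, 0.284, 0.03], 0.76)]
side tin_a_center [([0.611, 0.067, 0.027], 0.97), ([0.416, -0.018, 0.027], 0.89), ([0.498, 0.059, 0.03], 0.85), ([0.416, 0.136, 0.028], 0.62), ([0.507, -0.256, 0.026], 0.31)]
[([0.5, 0.058, 0.024], 0.97), ([0.613, 0.065, 0.027], 0.61)]
10.8583 [0.497 0.058 0.17 ] [-0.06  0.03  0.75] [-0.02  0.21  1.76  0.    1.18  1.55]
```

View pics/side2.png

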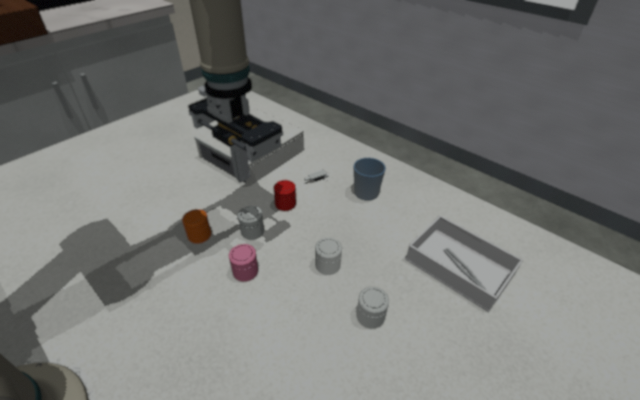

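View pics/wrist2.png

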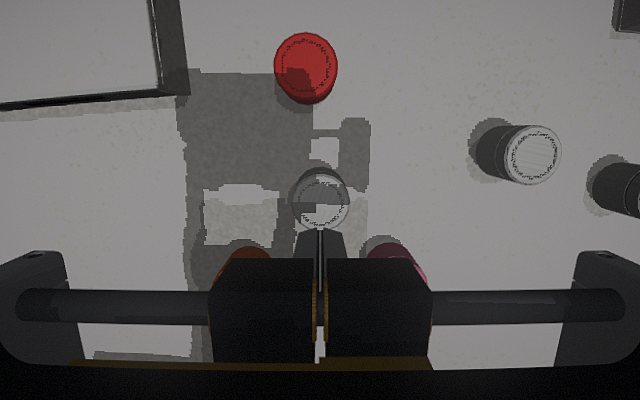

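The side view shows the grey front flush in the riser at (225,160). The wrist view shows tin A, silver, at (320,200), with the red tin at (305,68) well clear. Hefting A.

```bash
sed -i 's/\.0345\]/.034]/; /^Z=/d' h.py; python3 - <<'E'
from h import *
heft(.5,.058,35)
print(np.round(telemetry.current_ee_pos(),4))
putdown(.5,.058)
r.move_to([.542,-.126,.16],quat(0)); vision.snapshot("wrist")
print([(np.round(d["at"],3).tolist(),round(d["score"],2)) for d in models.mark_of("tin_b_center","wrist")])
vision.snapshot("side")
print([(np.round(d["at"],3).tolist(),round(d["score"],2)) for d in models.mark_of("tin_a_center","side")],telemetry.current_t())
E
```

```text
open 0.05249971593069859 0.052404287605751144 Fz [-0.23  0.14 -1.83] before [-0.7 -0.3  1.8] t 15.575
[0.5   0.058 0.084]
wrist empty [ 0.75 -0.45 -0.42] t 18.3
[([0.543, -0.128, 0.028], 0.93)]
[([0.415, 0.134, 0.03], 0.88), ([0.415, -0.022, 0.027], 0.72), ([0.495, 0.058, 0.028], 0.65), ([0.612, 0.067, 0.028], 0.62)] 19.2833
```

```bash
python3 - <<'E'
from h import *
heft(.543,-.127,35); putdown(.543,-.127)
r.move_to([.507,-.257,.16],quat(0)); vision.snapshot("wrist")
print([(np.round(d["at"],3).tolist(),round(d["score"],2)) for d in models.mark_of("tin_c_center","wrist")])
r.hold(.3); print(np.mean([telemetry.current_wrist_force() for _ in range(1)],0),telemetry.current_t())
E
```

```text
open 0.052905151405157703 0.05351638775157532 Fz [-0.31 -0.04 -1.3 ] before [0.06 1.16 2.48] t 23.0083
wrist empty [-0.09  0.1  -0.57] t 25.725
[([0.51, -0.256, 0.025], 0.95)]
[ 0.58567632 -0.1936421   0.02611153] 26.725
```

```bash
python3 - <<'E'
from h import *
heft(.508,-.256,35)
for i in range(10): r.hold(.05); print(np.round(telemetry.current_wrist_force()[2],2),end=" ")
for c in("scene","side"): cv2.imwrite(f"pics/{c}3.png",vision.snapshot(c)[:,:,::-1])
E
```

```text
open 0.05298915299813943 0.05291086691544126 Fz [-0.26 -0.24 -5.66] before [-0.38 -3.46  0.3 ] t 30.45
-5.6 -5.65 -5.87 -6.14 -5.35 -5.77 -4.94 -5.41 -4.26 -5.67
```

View pics/side3.png

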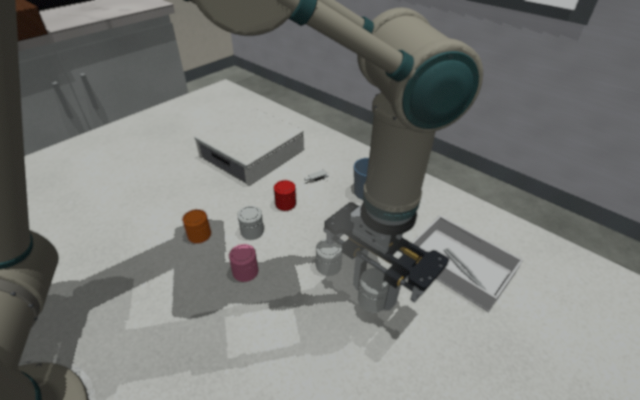

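C reads about 5.6 N, against about 1.8 N for A and 1.3 N for B, so C is the heaviest. A at (251,222) and B at (328,257) stand in place. There's a dark patch on the riser front at (222,157), so I'll raise C and check it enlarged.

```bash
python3 - <<'E'
from h import *
r.move_l([.508,-.256,.24],vel=.1); r.hold(.6)
print(np.round(telemetry.current_ee_pos(),3),telemetry.current_opening(),np.round(telemetry.current_wrist_force(),1),telemetry.current_t())
a=vision.snapshot("side")[:,:,::-1]; b=vision.snapshot("scene")[:,:,::-1]
for c in("side","scene"): print(c,[(np.round(d["at"],3).tolist(),round(d["score"],2)) for d in models.mark_of("tin_b_center",c)+models.mark_of("pullout_front",c)])
f=lambda i:cv2.resize(i,(400,400),interpolation=cv2.INTER_CUBIC)
cv2.imwrite("pics/fin.png",np.hstack([f(a[80:230,170:320]),f(b[0:400,120:520])]))
E
```

```text
[ 0.508 -0.256  0.24 ] 0.05275806012876158 [-0.4 -0.2 -4.5] 33.3583
side [([0.541, -0.131, 0.027], 0.72), ([0.59, 0.284, 0.028], 0.76), ([0.714, -0.33, 0.008], 0.39)]
scene [([0.544, -0.126, 0.028], 0.92)]
```

View pics/fin.png

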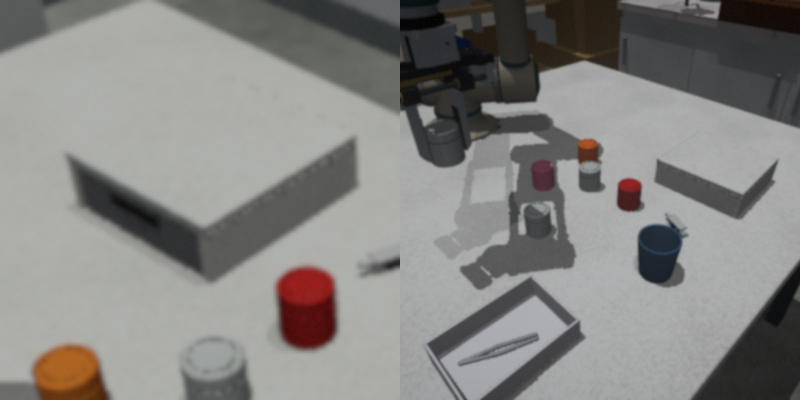

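The tray front is flush with the riser; the dark patch is only a small marking on the panel. C is held upright at left of the scene view (445,140 in the picture), and A and B are standing in place. Handing in.

```bash
python3 - <<'E'
from h import *
print(r.sign_off(),telemetry.current_opening())
E
```

```text
the job is handed in; nothing more can be done
the job is handed in; nothing more can be done
```

I pushed the tray home to its hard stop, then hefted the tins left to right (A about 1.8 N, B 1.3 N, C 5.6 N) and handed in at about 33 s of the 72 s, holding the right-hand tin C upright about 20 cm above the counter, with A and B back in their places and the cup, plastic tray, tweezers and headshell untouched.

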